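Hold the tap shank of the water font from turning

TASK

The tap of the water font is loose, and the hook spanner left on its collar is slowly dragging tap and shank round. Lift the cap off the top of the font by its knob and set it down gently, knob up, on the black rubber bar mat; then reach down into the narrow gap behind the tap's mounting plate, grip the brass hexagon head of the shank firmly, square across its flats, and hold it from turning, so that a colleague can tighten the collar. Finish while still holding it stopped, before the spanner has sunk more than about 45 degrees below level; do not touch the spanner or wrench the tap round, and leave the glasses, bottles, phone and screwdriver where they are.

Things in the scene. Friction and masses are not known exactly. Their poses are not given: they have to be found in the camera images.
- font: Fixed water font: two upright steel plates 76 mm wide (along its y), 4 mm thick, top edges 267 mm above the table, open at both sides. Origin on the table, midway between the plates. x is level and points through the front plate to the tap, away from the robot; z up. Inner faces of the plates: x = +23 mm (front, carries the tap) and -23 mm (rear). The gap is empty down to 150 mm above the table.
- tap_top (a point): Top of the tap's black handle (30 mm across); when upright, 121 mm along the font's x from its origin and 325 mm above the table. Tap, spanner and drip tray (18 mm high, to x = 215 mm, 75 mm to each side) are all in front of the front plate; behind the rear plate a brass regulator with gauge reaches back to x = -83 mm, up to 188 mm high.
- tap (a joint): Angle (rad) of tap, shank, hexagon head and spanner, turning as one about the level shank axis (along the font's x, 235 mm up). 0: tap upright, spanner level towards the font's +y; positive: spanner sinking (turn about the font's -x). Starts at -0.4 to 0; the spanner's weight (0.2 to 0.35 N m) makes it creep on at 0.009 to 0.018 rad/s; a stiff seal damps it. 30 N on the flats stops it.
- hex_head: Brass hexagon head on the inner end of the shank, in the gap under the cap: 30 mm across flats, 26 mm long. Origin at its centre: font x = +7 mm, y = 0, 235 mm above the table, 32 mm below the plates' tops. x is the shank axis; its +y and -y faces are flats, upright when joint tap reads 0. Grip from above across these, gripper leaned by the joint's angle; held askew it settles only slowly.
- spanner: Dark steel hook spanner with a red handle, hooked on the tap's collar at x = 75 mm in the font's frame: handle 20 mm high, 10 mm thick, reaching 178 mm from the shank axis along its own +y. Origin on the shank axis, x along the shank. It turns with the tap; at the start its end can stand up to 315 mm above the table. Not to be touched.
- cap: Loose cap on the font, about 0.22 kg: steel plate 62 x 84 x 4 mm (x, y, z), under it a black tongue 38 x 66 x 7 mm that hangs loosely between the font's plates, on top an upright black knob. Origin at the middle of the tongue's underside, z up, axes nearly as the font's at the start. It lies on the plates' top edges and lifts straight off.
- cap_knob (a point): Centre of the gripping part of the cap's knob, a plain upright cylinder of 24 mm diameter and 34 mm height on the middle of the cap: 34 mm above the cap's underside, 23 mm above its steel plate, 11 mm below the knob's top. With the cap set on the mat it is 38 mm above the table.
- bar_mat: Fixed black ribbed rubber mat lying on the table, 170 x 210 x 4 mm (its x, y, z), left or right of the robot's middle. Origin at the middle of its underside; always kept clear.
- tray: Fixed round black waiter's tray, 208 mm across, 10 mm rim, carrying the two glasses, on the other side from the mat. Origin at the middle of its underside.
- glass_a: Tasting glass, 155 mm high, 65 mm across at most, on the tray. Origin under its foot. Leave alone.
- glass_b: Tasting glass like the other, on the tray. Leave alone.
- water_bottle: Green glass bottle with blue cap, 270 mm high, 72 mm across, standing to the right rear. Origin under its foot. Leave alone.
- wine_bottle: Wine bottle with red capsule, 300 mm high, 75 mm across, standing to the left rear. Origin under its foot. Leave alone.
- screwdriver: Screwdriver with orange handle, 150 mm long, lying right of the font. Origin under its middle, x along it. Leave alone.
- phone: Black phone 72 x 148 x 8 mm lying far to the right. Origin at the middle of its underside. Leave alone.
There are look-alikes about, which are no part of the job. What is shaped like the cap but purple or red is not meant.

How it is judged:
By the outcome, as a careful person would: the job done as asked, in the order asked, and still so for the second after the job is handed in, while the arm keeps its last pose, push and grip.
It also fails if it takes over 61 s, if anything falls off the work surface, if the arm or the gripper's body presses on something with over 40 N, if the wrist force passes 120 N, or if a joint passes its speed limit or range.

ROBOT

A 6-joint arm with a two-finger parallel gripper is mounted at the origin on the work surface. World frame = base frame: x ahead of the robot, y to its left, z up, the work surface at z = 0. Lengths are in mm, angles in degrees, forces in N, time in s.
With the tool pointing down it reaches from about 300 to 850 mm from the base axis. Payload 4.2 kg.
Tool frame: the origin (TCP) lies between the finger pads; the fingertips stand 11 mm ahead of it and the grasp point (between the pads) lies 8 mm behind it (env.tips_ahead is the distance from the TCP to the fingertips, in mm); z points along the fingers, y is the line along which they close (so a half turn about z gives the same grasp; the last joint's range is limited). The gripper opens to 91 mm and grips with 3 to 60 N. Pads are 32 mm wide; open, the fingers measure 118 mm over their backs; the gripper's body (76 mm by 178 mm) begins 60 mm behind the grasp point.
Start: joints at [-66.807, 18.312, 89.639, -0, 72.044, -1.146], TCP at [236.984, -523.909, 224.976] pointing down, gripper open.
Joint ranges: [-177.97, 177.97], [-48.28, 115.42], [12.27, 149.76], [-77.06, 257.06], [2.81, 150.46], [-146.56, 146.56]. Speed limits (degrees/s): [147.25, 147.25, 180, 180, 180, 180].

INTERFACE

Orientations are given as [roll, pitch, yaw] about the fixed x, y, z axes, in that order (R = Rz(yaw) Ry(pitch) Rx(roll)).
In Python, from workcell import env, cams gives the robot as it stands.
- The arm moves only by the tool step_arm, never from a script. Its arguments are lists of equal length, an entry for each row: "linear": the shift along the tool's x, y, z in units of 30 cm (1.0 is 30 cm), a list of three; "turn": the turn about the tool's z in units of 360 degrees (1.0 is 360 degrees). In form: {"linear": [[tx, ty, tz], ...], "turn": [turn, ...]}. A call has 1 to 20 rows; each row is the pose to reach, as a shift and turn from the pose commanded when the call began, along the tool's axes at that moment, turning the shorter way round; what a row does not reach only later rows make up. A row lasts 1/8 s, in which the tool goes at most 62.5 mm and 10.7 degrees, less where a joint would pass 70% of its speed; a pose out of reach is approached as far as the arm can. A call with a number of a shift or a turn outside -1 to 1 is refused whole. A call with a gripper value outside its range is refused whole. "fingers" is the closure, from -1 (fully open) to 1 (shut), so that 0 is half open, set as the call begins (left out, the last holds). The fingers move at their own pace and stop on an object; "force" is the grip in N (left out, the last holds). Time passes only in rows, so rows that repeat a pose let the fingers close. It gives the time, the measured TCP pose, the force, the opening and the grip force at its end, in the units of the state.
- env.state(): the state, without advancing time (a new reading comes with each control period).
- cams.grab_frame(name): name is "side" or "top"; returns a dict with "color" (384x512x3 uint8, blue, green, red), "fx", "fy", "cx", "cy" (pixels), "dist" ([k1, k2, p1, p2, k3] as OpenCV has them; the pictures are not rectified), "extrinsics" (4x4, takes a point from camera to world coordinates). Camera axes: x right, y down, z forward; pixel columns grow to the right and rows downward; lengths in mm; the calibration is good to about 2 mm. A picture is of the moment at which its call begins. There is no depth.
- env.job_done(): hands the job in; it is judged then, once.
The state is a dict: "time_s": time; "qpos": joint angles; "qvel": joint speeds; "effort": joint torques, N m; "ee_pos": TCP position; "ee_rot": TCP orientation; "force": force on the tool from outside, world axes, zero at the start; "torque": the same for the moment, N m; "gripper_width": finger opening in mm; "gripper_force": force on a finger pad.
Only numpy, scipy, OpenCV 4.12 (cv2) and the standard library are available. Lean on these libraries where they do the work, as an engineer would, in place of code of your own. Each camera call takes 0.05 s, during which the arm holds its last target. There are 200 camera calls.

## Working session

There is one attempt and no reset: what is moved stays moved. The work goes in short steps, Python scripts to look and compute and a tool call to move; the robot and the scene stay as the last step left them, time stands still between calls to the robot, and variables do not carry over. Pictures are saved under pics/ and viewed, at most 10 in all, crops included, and the job is handed in when it is done.

Besides the shell and the picture viewer there is one more tool, called after ">>>" as a command line: name --pt "numbers of a row" for each row, then --argument value for the rest. step_arm: Moves the arm, as the interface text tells. Its arguments: {"type":"object","properties":{"linear":{"type":"array"},"turn":{"type":"array"},"fingers":{"type":"number"},"force":{"type":"number"}},"required":["linear","turn"]}

```bash
ls; mkdir -p pics; python3 - <<'E'
from workcell import env, cams
import cv2,numpy as np
s=env.state();print(s)
for n in("side","top"):
    f=cams.grab_frame(n);cv2.imwrite(f"pics/{n}0.png",f["color"])
    print(n,f["fx"],f["fy"],f["cx"],f["cy"],f["dist"],np.round(f["extrinsics"],3).tolist())
E
```

```text
pics
{'time_s': 0.0, 'qpos': array([-6.68087380e+01,  1.83525291e+01,  8.97081085e+01, -1.47510206e-03,
        7.20422853e+01, -1.14664309e+00]), 'qvel': array([ 0.15168121, -0.09209967, -0.0598094 ,  0.11215743, -0.02278449,
       -0.03177313]), 'effort': array([-2.47981377e-03, -4.12464809e+01, -2.31975585e+01,  7.25321355e-02,
        4.56847355e-02, -1.60244390e-04]), 'ee_pos': array([ 236.76077372, -523.45470084,  224.09981845]), 'ee_rot': array([-1.79897070e+02, -6.57484748e-04,  2.43383606e+01]), 'force': array([0.1929098 , 0.33166131, 0.43631526]), 'torque': array([-0.00649828,  0.06254739,  0.05254508]), 'gripper_force': 0.0, 'gripper_width': 90.81085549188491}
side 434.581371313661 434.581371313661 261.1850201223178 194.6554633785728 [0.00471938 0.         0.         0.         0.        ] [[0.994, -0.069, 0.089, 406.484], [-0.113, -0.607, 0.787, -1114.815], [-0.0, -0.792, -0.611, 1045.735], [0.0, 0.0, 0.0, 1.0]]
top 459.2534491996419 459.2534491996419 250.92054039967044 194.2332082664268 [-0.12512879  0.          0.          0.          0.        ] [[0.019, -0.992, 0.123, 351.333], [-1.0, -0.017, 0.013, -80.116], [-0.011, -0.123, -0.992, 1788.363], [0.0, 0.0, 0.0, 1.0]]
```

View pics/side0.png

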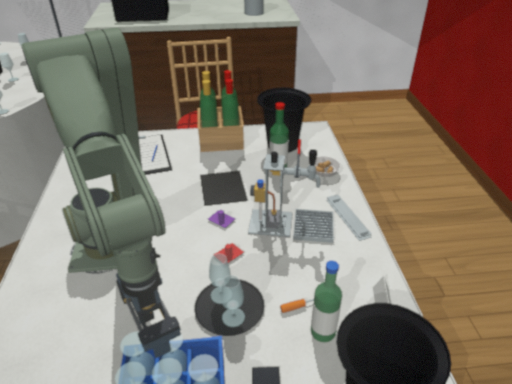

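View pics/top0.png

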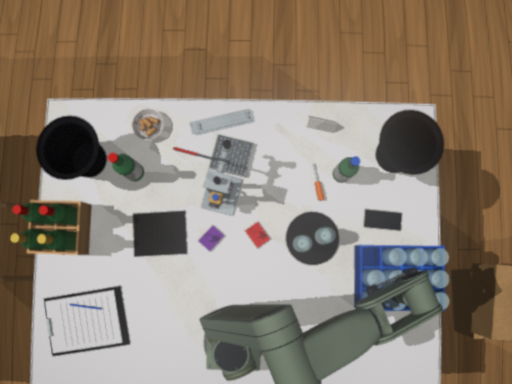

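The side view shows the font at about (270,195). It has two black tops, at (274,158) and (312,157), which should be the cap knob and the tap handle. The purple (221,218) and red (231,252) caps are look-alikes. The mat is at (222,187), or (160,232) in the top view, and the spanner's red handle is at (185,151) in the top view. I'll enlarge both views in one crop to confirm.

```bash
cat > h.py <<'E'
import cv2,numpy as np
from workcell import env,cams
def ray(f,uv):
    K=np.array([[f["fx"],0,f["cx"]],[0,f["fy"],f["cy"]],[0,0,1]])
    p=cv2.undistortPoints(np.array([[uv]],float),K,np.array(f["dist"]))[0,0]
    E=np.array(f["extrinsics"]);d=E[:3,:3]@np.r_[p,1];return E[:3,3],d/np.linalg.norm(d)
def plane(f,uv,z):
    o,d=ray(f,uv);return o+d*(z-o[2])/d[2]
def tri(f1,a,f2,b):
    o1,d1=ray(f1,a);o2,d2=ray(f2,b)
    t=np.linalg.lstsq(np.c_[d1,-d2],o2-o1,rcond=None)[0]
    p,q=o1+t[0]*d1,o2+t[1]*d2;return (p+q)/2,np.linalg.norm(p-q)
def proj(f,P):
    K=np.array([[f["fx"],0,f["cx"]],[0,f["fy"],f["cy"]],[0,0,1]])
    W=np.linalg.inv(np.array(f["extrinsics"]))
    return cv2.projectPoints(np.array(P,float).reshape(-1,1,3),cv2.Rodrigues(W[:3,:3])[0],W[:3,3],K,np.array(f["dist"]))[0][:,0]
def crop(f,x,y,w,h,s):
    return cv2.resize(f["color"][y:y+h,x:x+w],None,fx=s,fy=s,interpolation=cv2.INTER_CUBIC)
E
python3 - <<'E'
from h import *
s,t=cams.grab_frame("side"),cams.grab_frame("top")
a=crop(s,235,135,110,110,3.6);b=crop(t,165,125,110,110,3.6)
cv2.imwrite("pics/c1.png",np.hstack([a,b]))
E
```

```text
(no output)
```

View pics/c1.png

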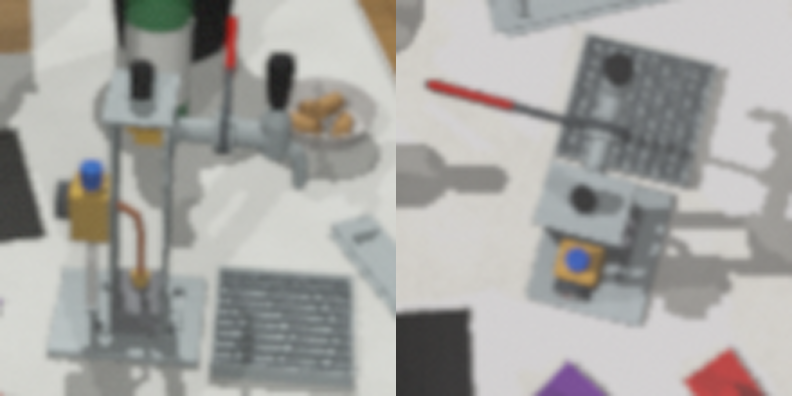

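Confirmed. The grey steel cap with the black knob sits on the font, knob top at side (274,154) and top (217,180), over the brass hex. The tap handle's top is at side (313,152) and top (227,144). The spanner's red end is raised. The purple and red ones lying on the table are look-alikes.

```bash
cat > m.py <<'E'
from h import *
def redends(f,x,y,w,h):
    c=f["color"].astype(int)[y:y+h,x:x+w];m=(c[...,2]>c[...,1]+50)&(c[...,2]>c[...,0]+50)
    p=np.argwhere(m)[:,::-1]+[x,y];v=cv2.fitLine(p.astype(np.float32),cv2.DIST_L2,0,.01,.01).ravel()
    t=(p-v[2:])@v[:2];return len(p),v[2:]+v[:2]*(t.min()-.5),v[2:]+v[:2]*(t.max()+.5)
def dark(f,x,y,w,h,th=70):
    c=f["color"][y:y+h,x:x+w].max(2);m=(c<th).astype(np.uint8)
    n,l,st,ce=cv2.connectedComponentsWithStats(m);return [(st[i].tolist(),(ce[i]+[x,y]).round(1)) for i in range(1,n) if st[i][4]>8]
E
python3 - <<'E'
from m import *
s,t=cams.grab_frame("side"),cams.grab_frame("top")
kp=(274.4,154),(217.2,179.9)
print("knob",plane(s,kp[0],305),plane(t,kp[1],305),tri(s,kp[0],t,kp[1]))
tp=(313.1,151.5),(226.8,143.9)
print("tap",tri(s,tp[0],t,tp[1]))
rs=redends(s,290,132,18,25);rt=redends(t,168,138,45,30);print(rs,rt)
for a in(1,2):
    for b in (1,2): print(a,b,tri(s,rs[a],t,rt[b]))
print("dark side",dark(s,262,145,70,30),"top",dark(t,205,135,40,55))
# drip tray corners z18 , font base
o=np.array([165,125])
for c in [(590,36),(716,66),(692,187),(563,150)]: print("tray",plane(t,o+np.array([c[0]-396,c[1]])/3.6,18).round(1))
print("mat",[plane(t,u,4).round(0) for u in [(134,212),(186,211),(187,254),(135,255)]])
E
```

```text
knob [580.41231889  43.74978973 305.        ] [580.66039508  50.48105216 305.        ] (array([581.42497722,  50.88066591, 300.4342281 ]), np.float64(0.11622373729544028))
tap (array([698.84713039,  21.07968064, 319.8028661 ]), np.float64(1.2962254800383404))
(42, array([298.68275772, 153.51644839]), array([299.01806025, 139.4764066 ])) (59, array([173.53999341, 147.78266242]), array([196.56955435, 153.79793214]))
1 1 (array([704.87873819, 221.21638741, 188.2683587 ]), np.float64(14.986139692564919))
1 2 (array([678.35993296, 129.36962496, 246.27696691]), np.float64(1.8554378472321804))
2 1 (array([695.10950497, 208.52268957, 254.71204663]), np.float64(4.7528486807539725))
2 2 (array([670.21173135, 120.9241211 , 306.24450303]), np.float64(7.194499939927849))
dark side [([26, 0, 9, 7, 46], array([291.7, 147.5])), ([48, 6, 6, 14, 74], array([312.3, 157. ])), ([10, 8, 5, 10, 46], array([274. , 157.1]))] top [([18, 6, 7, 7, 37], array([226.4, 143.7])), ([10, 43, 5, 5, 20], array([216.8, 180. ]))]
tray [805.1  74.3  18. ]
tray [773.4 -64.9  18. ]
tray [638.7 -41.3  18. ]
tray [677.2 100.1  18. ]
mat [array([494., 403.,   4.]), array([502., 196.,   4.]), array([335., 187.,   4.]), array([326., 391.,   4.])]
```

>>> step_arm --pt "0 0 -0.58" --pt "0 0 -0.58" --pt "0 0 -0.58" --pt "0.9 -0.62 -0.58" --pt "0.9 -0.62 -0.58" --pt "0.9 -0.62 -0.58" --pt "0.9 -0.62 -0.58" --pt "0.9 -0.62 -0.58" --pt "0.9 -0.62 -0.58" --turn '[0,0.05,0.102,0.102,0.102,0.102,0.102,0.102,0.102]' --fingers -1 --force 20

```text
time_s: 1.42
ee_pos: [407.4, -240.4, 399.2]
ee_rot: [-180.0, -0.0, -12.1]
force: [0.9, -1.0, 0.8]
gripper_width: 91.1
gripper_force: 0.0
```

```bash
cat >> m.py <<'E'
def go(T,yaw=None):
    s=env.state();p=s["ee_pos"];y=s["ee_rot"][2];a=np.radians(y);d=np.array(T)-p
    print(s["time_s"],p.round(1),s["ee_rot"].round(1),"lin",np.round([(np.cos(a)*d[0]+np.sin(a)*d[1])/300,(np.sin(a)*d[0]-np.cos(a)*d[1])/300,-d[2]/300],3),"turn",None if yaw is None else round((y-yaw)/360,4))
E
python3 - <<'E'
from m import *
go([580.5,48,400],-12.3)
s,t=cams.grab_frame("side"),cams.grab_frame("top")
for y in(46,49,52): print(proj(s,[[581,y,305],[581,y,271]]).round(1).tolist(),proj(t,[[581,y,305],[581,y,271]]).round(1).tolist())
print(redends(s,290,132,18,25),redends(t,168,138,45,30))
E
```

```text
1.425 [ 407.4 -240.4  399.2] [-180.    -0.   -12.1] lin [ 0.362 -1.061 -0.003] turn 0.0005
[[274.5, 153.6], [274.3, 162.6]] [[218.6, 179.8], [219.4, 181.4]]
[[274.4, 153.1], [274.2, 162.1]] [[217.7, 179.8], [218.5, 181.4]]
[[274.2, 152.6], [274.0, 161.5]] [[216.7, 179.8], [217.6, 181.4]]
(32, array([298.32709538, 153.51960991]), array([299.13190492, 139.50675212])) (54, array([173.48452498, 147.99807141]), array([196.54832207, 153.87297716]))
```

>>> step_arm --pt "0.36 -1.0 0" --pt "0.36 -1.0 0" --pt "0.36 -1.0 0" --pt "0.36 -1.0 0" --pt "0.36 -1.0 0" --pt "0.36 -1.0 0.1" --pt "0.36 -1.0 0.1" --pt "0.36 -1.0 0.1" --turn '[0,0,0,0,0,0,0,0]'

```text
time_s: 2.52
ee_pos: [576.3, 24.9, 369.9]
ee_rot: [180.0, -0.1, -12.5]
force: [0.6, -0.9, 1.2]
gripper_width: 91.2
gripper_force: 0.0
```

```bash
python3 - <<'E'
from m import *
go([580.5,50,288],-12.3)
E
```

```text
2.525 [576.3  24.9 369.9] [ 1.80e+02 -1.00e-01 -1.25e+01] lin [-0.004 -0.085  0.273] turn -0.0006
```

Descend over the knob and close at 20 N.

>>> step_arm --pt "0 -0.085 0.05" --pt "0 -0.085 0.2" --pt "0 -0.085 0.27" --pt "0 -0.085 0.27" --turn '[0,0,0,0]' --fingers -0.3

```text
time_s: 3.02
ee_pos: [581.2, 50.2, 287.9]
ee_rot: [180.0, 0.1, -12.5]
force: [-0.1, -0.7, -0.1]
gripper_width: 60.1
gripper_force: 0.0
```

>>> step_arm --pt "0 0 0" --pt "0 0 0" --pt "0 0 0" --pt "0 0 0" --turn '[0,0,0,0]' --fingers 1 --force 25

```text
time_s: 3.52
ee_pos: [582.0, 52.1, 288.7]
ee_rot: [-179.9, -0.1, -12.4]
force: [-0.3, 1.0, 1.1]
gripper_width: 23.2
gripper_force: 25.0
```

```bash
python3 - <<'E'
from m import *
s=env.state();print(s["gripper_width"],s["gripper_force"],s["force"])
go([580.5,50,288],-12.3)
s,t=cams.grab_frame("side"),cams.grab_frame("top")
print(redends(s,290,132,18,25),redends(t,168,138,45,30))
cv2.imwrite("pics/c2.png",np.hstack([crop(s,235,125,110,110,3.6),crop(t,165,125,110,110,3.6)]))
E
```

```text
23.1951619030053 25.015223210211843 [-0.30166454  1.02942801  1.1361361 ]
3.525 [582.   52.1 288.7] [-1.799e+02 -1.000e-01 -1.240e+01] lin [-0.003  0.008  0.002] turn -0.0002
(32, array([298.48496234, 154.52100638]), array([299.0386541 , 141.45880032])) (22, array([173.50248531, 147.91885744]), array([183.54923981, 150.90724621]))
```

View pics/c2.png

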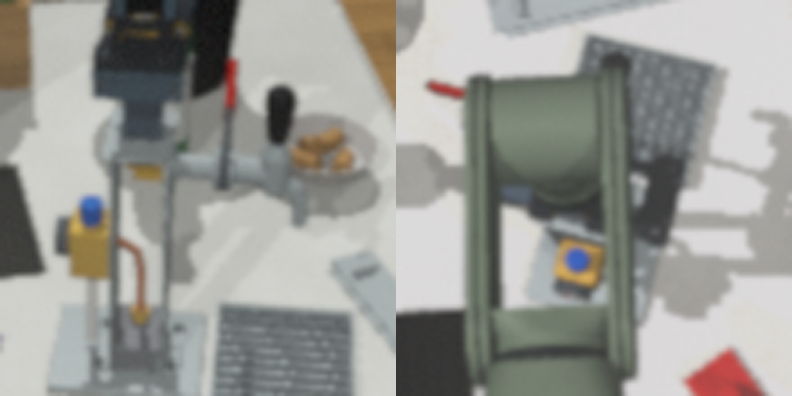

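The cap's knob is gripped at 23 mm and 25 N, with the spanner still slightly raised. Next I lift it and carry it over the mat.

>>> step_arm --pt "0 0 -0.08" --pt "0 0 -0.2" --pt "-0.12 -0.11 -0.2" --pt "-0.25 -0.23 -0.2" --pt "-0.38 -0.35 -0.2" --pt "-0.5 -0.46 -0.2" --pt "-0.62 -0.57 -0.1" --pt "-0.72 -0.668 0.1" --pt "-0.72 -0.668 0.3" --pt "-0.72 -0.668 0.5" --pt "-0.72 -0.668 0.65" --pt "-0.72 -0.668 0.75" --pt "-0.72 -0.668 0.8" --pt "-0.72 -0.668 0.8" --turn '[0,0,-0.02,-0.04,-0.06,-0.06,-0.06,-0.06,-0.06,-0.06,-0.06,-0.06,-0.06,-0.06]'

```text
time_s: 5.38
ee_pos: [413.3, 293.4, 47.3]
ee_rot: [179.9, 0.1, 9.2]
force: [-0.3, -0.4, -1.8]
gripper_width: 23.4
gripper_force: 25.0
```

```bash
python3 - <<'E'
from m import *
go([414,294,33])
s=env.state();print(s["gripper_width"],s["gripper_force"],s["force"])
s,t=cams.grab_frame("side"),cams.grab_frame("top")
print(redends(s,290,132,18,25),redends(t,168,138,45,30),dark(t,205,135,40,25))
cv2.imwrite("pics/c3.png",np.hstack([crop(s,190,135,110,110,3.6),crop(t,165,125,110,110,3.6)]))
E
```

```text
5.375 [413.3 293.4  47.3] [1.799e+02 1.000e-01 9.200e+00] lin [ 0.003 -0.002  0.048] turn None
23.37656333160719 24.99767746310681 [-0.32464639 -0.41701478 -1.75299835]
(37, array([298.46004316, 155.52346031]), array([299.108979  , 142.45513852])) (61, array([174.34257037, 148.55851193]), array([196.71106204, 154.22995897])) [([17, 5, 7, 8, 39], array([224.9, 143.4]))]
```

View pics/c3.png

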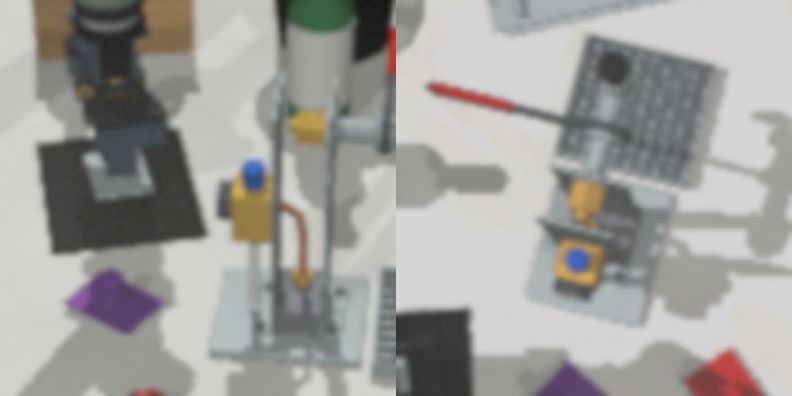

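The cap hangs just above the mat: crop (120,175), side pixel (223,184). The brass hex is now visible between the plates at top pixel ≈(218,181). Next I lower the cap gently.

>>> step_arm --pt "0 0 0.02" --pt "0 0 0.035" --pt "0 0 0.042" --pt "0 0 0.046" --pt "0 0 0.048" --turn '[0,0,0,0,0]'

```text
time_s: 6.1
ee_pos: [413.6, 293.7, 33.5]
ee_rot: [180.0, -0.0, 9.2]
force: [-0.1, 0.3, -1.5]
gripper_width: 23.2
gripper_force: 25.0
```

```bash
python3 - <<'E'
from m import *
go([413.3,293.4,32.7])
s,t=cams.grab_frame("side"),cams.grab_frame("top")
def brass(f,x,y,w,h):
    c=cv2.cvtColor(f["color"],cv2.COLOR_BGR2HSV)[y:y+h,x:x+w];m=cv2.inRange(c,(8,110,60),(30,255,255))
    n,l,st,ce=cv2.connectedComponentsWithStats(m);return [((st[i]+[x,y,0,0,0]).tolist(),(ce[i]+[x,y]).round(1)) for i in range(1,n) if st[i][4]>8]
print("brass top",brass(t,200,165,50,45),"side",brass(s,255,150,45,60))
a=redends(s,290,132,18,25);b=redends(t,168,138,45,30);print(tri(s,a[2],t,b[1]),tri(s,a[1],t,b[2]))
td=dark(t,205,135,40,25)[0];sd=dark(s,300,145,25,30);print(td,sd)
print("tap",plane(t,td[1],324))
for y in (46,50,54):
  print(proj(t,[[582,y,250],[582,y,235]]).round(1).tolist(),proj(s,[[582,y,250],[582,y,235]]).round(1).tolist())
# plate top edges ends from crop
for c in [(553,170),(632,190),(540,222),(630,246)]: print("plate",plane(t,np.array([165,125])+np.array([c[0]-396,c[1]])/3.6,267).round(1))
E
```

```text
6.1 [413.6 293.7  33.5] [180.   -0.    9.2] lin [-0.001  0.001  0.003] turn None
brass top [([214, 176, 8, 10, 63], array([217.1, 180.2])), ([210, 193, 12, 11, 49], array([216.7, 199.4]))] side [([271, 166, 9, 9, 64], array([275.2, 169.4])), ([255, 185, 10, 17, 129], array([259.3, 193.8]))]
(array([695.46110178, 207.94945689, 242.40081658]), np.float64(3.5250515510949594)) (array([678.41867747, 130.01867079, 237.75252521]), np.float64(2.1499480440841308))
([17, 5, 7, 7, 38], array([224.8, 143.3])) [([10, 4, 6, 15, 77], array([312.4, 155.9]))]
tap [699.10644203  27.44576041 324.        ]
[[219.9, 182.0], [220.2, 182.7]] [[274.5, 167.9], [274.4, 171.7]]
[[218.7, 182.0], [219.1, 182.7]] [[274.3, 167.3], [274.2, 171.0]]
[[217.5, 182.0], [217.9, 182.6]] [[274.1, 166.6], [274.1, 170.4]]
plate [612.2  83.5 267. ]
plate [594.5   9.1 267. ]
plate [562.9  94.2 267. ]
plate [541.8   9.7 267. ]
```

>>> step_arm --pt "0 0 0.003" --pt "0 0 0.005" --pt "0 0 0.005" --turn '[0,0,0]'

```text
time_s: 6.58
ee_pos: [413.7, 293.7, 32.6]
ee_rot: [-180.0, -0.0, 9.2]
force: [-1.8, -1.3, 5.3]
gripper_width: 23.2
gripper_force: 25.0
```

>>> step_arm --pt "0 0 0" --pt "0 0 0" --pt "0 0 0" --pt "0 0 -0.1" --pt "0 0 -0.3" --pt "0 0 -0.5" --pt "0 0 -0.7" --pt "0 0 -0.9" --pt "0 0 -0.98" --turn '[0,0,0,0,0,0,0.03,0.06,0.06]' --fingers -1

```text
time_s: 7.7
ee_pos: [414.5, 294.3, 330.1]
ee_rot: [-179.7, -0.3, -12.4]
force: [-0.1, 0.2, -1.2]
gripper_width: 91.1
gripper_force: 0.0
```

```bash
python3 - <<'E'
from m import *
go([580.5,52,320],-12.4)
s,t=cams.grab_frame("side"),cams.grab_frame("top")
cv2.imwrite("pics/c4.png",np.hstack([crop(s,195,155,60,60,6.5),crop(t,195,155,60,60,6.5)]))
E
```

```text
7.7 [414.5 294.3 330.1] [-179.7   -0.3  -12.4] lin [0.714 0.669 0.034] turn -0.0001
```

View pics/c4.png

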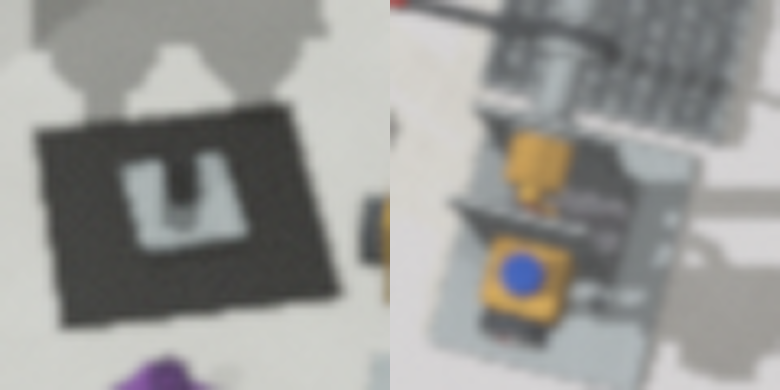

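The cap stands knob up, well inside the mat (side px ≈(223,186)). The hex is between the plates at top px (218,180). Next I move above it.

>>> step_arm --pt "0.72 0.665 0" --pt "0.72 0.665 0" --pt "0.72 0.665 0" --pt "0.72 0.665 0" --pt "0.72 0.665 0" --pt "0.72 0.665 0" --pt "0.72 0.665 0" --pt "0.72 0.665 0" --pt "0.72 0.665 0" --turn '[0,0,0,0,0,0,0,0,0]'

```text
time_s: 8.93
ee_pos: [581.3, 53.5, 326.2]
ee_rot: [-180.0, -0.0, -12.3]
force: [-0.3, 0.1, 0.2]
gripper_width: 91.1
gripper_force: 0.0
```

```bash
python3 - <<'E'
from m import *
go([581.5,53,227],-12.4)
s,t=cams.grab_frame("side"),cams.grab_frame("top")
a=redends(s,290,132,18,28);b=redends(t,168,138,20,30);print(a,b,tri(s,a[2],t,b[1]))
cv2.imwrite("pics/c5.png",crop(s,225,100,110,110,5))
E
```

```text
8.925 [581.3  53.5 326.2] [-180.    -0.   -12.3] lin [0.001 0.002 0.331] turn 0.0003
(24, array([298.38582664, 155.51631238]), array([298.83976865, 144.49297769])) (13, array([174.44925058, 149.25474622]), array([180.45921099, 150.28121172])) (array([695.20203837, 209.06469591, 233.51843203]), np.float64(3.766800903706845))
```

View pics/c5.png

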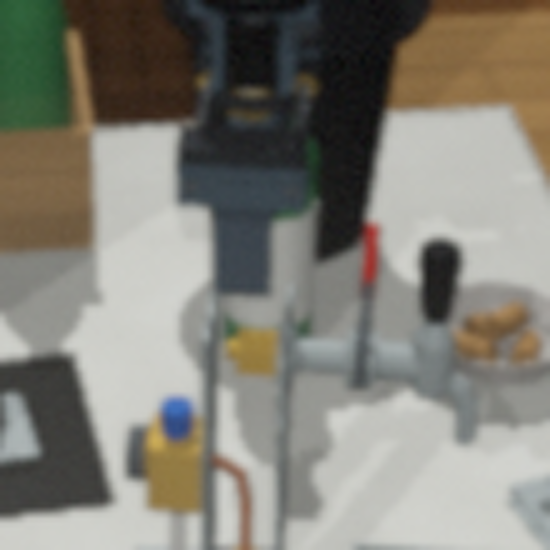

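The side view shows the open fingers straight above the gap, with the near finger at crop columns 215–270 and the plates at 211 and 288. The spanner is near level. I'll check how the columns shift as the fingers descend.

```bash
python3 - <<'E'
from m import *
s=cams.grab_frame("side")
a=np.radians(-12.4);X=np.array([np.cos(a),np.sin(a),0]);Y=np.array([-np.sin(a),np.cos(a),0])
p=np.array([581.4,53.3,0])
q=[p-Y*52+X*dx+[0,0,z] for z in(320,267,220) for dx in(-16,0,16)]
print(((proj(s,q)-[225,100])*5).round(0).tolist())
for fx in(-23,23): print(fx,[((proj(s,[p+X*(fx-o)-Y*38+[0,0,267]])-[225,100])*5).round(0).tolist() for o in(-3,0,1,3)])
E
```

```text
[[214.0, 285.0], [240.0, 286.0], [266.0, 288.0], [214.0, 356.0], [239.0, 357.0], [264.0, 359.0], [213.0, 416.0], [238.0, 417.0], [263.0, 419.0]]
-23 [[[209.0, 343.0]], [[205.0, 343.0]], [[203.0, 342.0]], [[200.0, 342.0]]]
23 [[[282.0, 347.0]], [[277.0, 347.0]], [[275.0, 347.0]], [[272.0, 346.0]]]
```

>>> step_arm --pt "0.013 0 0" --pt "0.013 0 0.06" --pt "0.013 0 0.12" --pt "0.013 0 0.17" --pt "0.013 0 0.2" --pt "0.013 0 0.22" --turn '[0,0,0,0,0,0]'

```text
time_s: 9.82
ee_pos: [585.7, 51.7, 259.7]
ee_rot: [180.0, -0.0, -12.4]
force: [0.2, -0.5, -0.9]
gripper_width: 91.3
gripper_force: 0.0
```

>>> step_arm --pt "0 0 0.04" --pt "0 0 0.08" --pt "0 0 0.11" --pt "0 0 0.112" --turn '[0,0,0,0]' --fingers -0.1

```text
time_s: 10.32
ee_pos: [585.2, 51.6, 225.5]
ee_rot: [180.0, 0.1, -12.4]
force: [-0.7, -0.9, 0.5]
gripper_width: 54.5
gripper_force: 0.0
```

```bash
python3 - <<'E'
from m import *
go([585,53,227],-12.4)
s,t=cams.grab_frame("side"),cams.grab_frame("top")
a=redends(s,290,132,18,28);b=redends(t,168,138,20,30);print(a,tri(s,a[2],t,b[1]))
cv2.imwrite("pics/c6.png",crop(s,245,120,80,80,7))
E
```

```text
10.325 [585.2  51.6 225.5] [ 1.80e+02  1.00e-01 -1.24e+01] lin [-0.002 -0.004 -0.005] turn 0.0001
(25, array([298.57544205, 156.51077105]), array([298.77996469, 145.49582806])) (array([695.79281141, 210.06066169, 228.76803755]), np.float64(4.510725247423602))
```

View pics/c6.png

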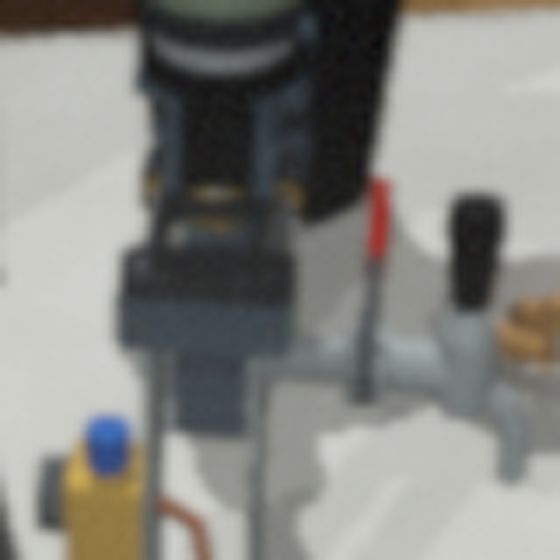

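The finger sits between the plates with space on both sides (finger 175–245, plates 155 and 257), and the spanner is level. Next I close on the flats.

>>> step_arm --pt "0 0 0" --pt "0 0 0" --pt "0 0 0" --pt "0 0 0" --pt "0 0 0" --pt "0 0 0" --turn '[0,0,0,0,0,0]' --fingers 1 --force 50

```text
time_s: 11.18
ee_pos: [587.1, 57.3, 226.8]
ee_rot: [-179.3, -0.1, -12.4]
force: [3.1, 15.0, -2.3]
gripper_width: 29.6
gripper_force: 50.0
```

```bash
python3 - <<'E'
from m import *
q=env.state();print(q["gripper_width"],q["gripper_force"],q["force"].round(1),q["torque"].round(2),q["ee_pos"].round(2),q["ee_rot"].round(2))
s,t=cams.grab_frame("side"),cams.grab_frame("top")
a=redends(s,290,132,18,28);b=redends(t,168,138,20,30);print(a,b,tri(s,a[2],t,b[1]))
E
```

```text
29.637987012353566 49.99950817495119 [ 3.1 15.  -2.3] [ 2.33 -0.5  -0.36] [587.14  57.28 226.77] [-1.7934e+02 -8.0000e-02 -1.2430e+01]
(25, array([298.57544205, 156.51077105]), array([298.77996469, 145.49582806])) (28, array([174.41384119, 149.33829023]), array([186.51319601, 151.99411262])) (array([695.69223985, 210.07676756, 228.74231086]), np.float64(4.3013158077377724))
```

>>> step_arm --pt "0 -0.01 0" --pt "0 -0.02 0" --pt "0 -0.02 0" --pt "0 -0.02 0" --pt "0 -0.02 0" --pt "0 -0.02 0" --turn '[0,0,0,0,0,0]' --force 58

```text
time_s: 12.02
ee_pos: [587.1, 57.3, 226.7]
ee_rot: [180.0, -0.1, -12.4]
force: [1.2, 0.2, 1.7]
gripper_width: 29.9
gripper_force: 58.0
```

```bash
python3 - <<'E'
from m import *
q=env.state();print(q["gripper_width"],q["gripper_force"],q["force"].round(1),q["torque"].round(2),q["ee_pos"].round(2),q["ee_rot"].round(2))
s,t=cams.grab_frame("side"),cams.grab_frame("top")
a=redends(s,290,132,18,28);b=redends(t,168,138,20,30);print(a,b,tri(s,a[2],t,b[1]))
E
```

```text
29.92370953957842 57.999744763656054 [1.2 0.2 1.7] [-0.13 -0.06 -0.45] [587.12  57.27 226.75] [ 1.7999e+02 -5.0000e-02 -1.2390e+01]
(25, array([298.57544205, 156.51077105]), array([298.77996469, 145.49582806])) (25, array([174.43421194, 149.19010686]), array([185.50140119, 152.05833312])) (array([695.9401011 , 210.02746502, 228.81204082]), np.float64(4.821633949160703))
```

>>> step_arm --pt "0 0 0" --pt "0 0 0" --pt "0 0 0" --pt "0 0 0" --pt "0 0 0" --pt "0 0 0" --pt "0 0 0" --pt "0 0 0" --pt "0 0 0" --pt "0 0 0" --pt "0 0 0" --pt "0 0 0" --pt "0 0 0" --pt "0 0 0" --pt "0 0 0" --pt "0 0 0" --pt "0 0 0" --pt "0 0 0" --pt "0 0 0" --pt "0 0 0" --turn '[0,0,0,0,0,0,0,0,0,0,0,0,0,0,0,0,0,0,0,0]'

```text
time_s: 14.62
ee_pos: [587.1, 57.3, 226.7]
ee_rot: [180.0, -0.1, -12.4]
force: [1.3, -2.6, 6.0]
gripper_width: 30.2
gripper_force: 58.0
```

```bash
python3 - <<'E'
from m import *
q=env.state();print(q["gripper_width"],q["gripper_force"],q["force"].round(1),q["torque"].round(2),q["ee_pos"].round(2),q["ee_rot"].round(2))
s,t=cams.grab_frame("side"),cams.grab_frame("top")
a=redends(s,290,132,18,28);b=redends(t,168,138,20,30);print(a,tri(s,a[2],t,b[1]))
cv2.imwrite("pics/c7.png",np.hstack([crop(s,185,110,150,150,2.6),crop(t,130,125,150,150,2.6)]))
E
```

```text
30.166298744008103 58.00087049952708 [ 1.3 -2.6  6. ] [-0.6  -0.2  -0.41] [587.14  57.29 226.73] [ 1.7998e+02 -5.0000e-02 -1.2380e+01]
(25, array([298.57544205, 156.51077105]), array([298.77996469, 145.49582806])) (array([695.8210948 , 210.05548572, 228.77570076]), np.float64(4.569901919870359))
```

View pics/c7.png

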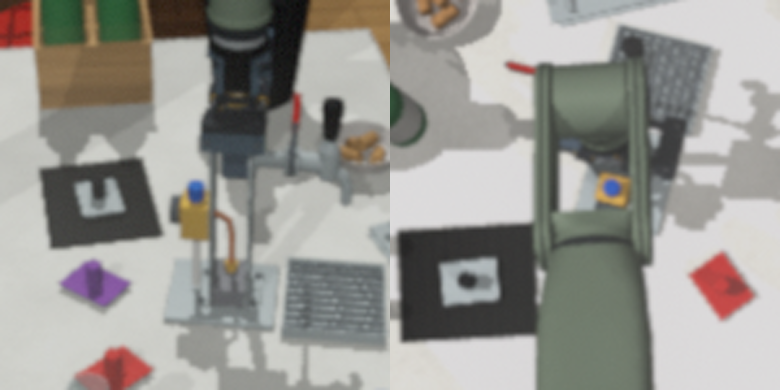

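>>> step_arm --pt "0 0 0" --pt "0 0 0" --pt "0 0 0" --pt "0 0 0" --pt "0 0 0" --pt "0 0 0" --pt "0 0 0" --pt "0 0 0" --pt "0 0 0" --pt "0 0 0" --pt "0 0 0" --pt "0 0 0" --pt "0 0 0" --pt "0 0 0" --pt "0 0 0" --pt "0 0 0" --turn '[0,0,0,0,0,0,0,0,0,0,0,0,0,0,0,0]'

```text
time_s: 16.73
ee_pos: [587.1, 57.3, 226.7]
ee_rot: [180.0, -0.0, -12.4]
force: [1.7, -2.0, 5.3]
gripper_width: 29.8
gripper_force: 58.0
```

```bash
python3 - <<'E'
from m import *
q=env.state();print(q["gripper_width"],q["gripper_force"],q["force"].round(1),q["torque"].round(2),q["ee_pos"].round(2),q["ee_rot"].round(2))
s,t=cams.grab_frame("side"),cams.grab_frame("top")
a=redends(s,290,132,18,28);b=redends(t,168,138,20,30);print(a,tri(s,a[2],t,b[1]))
print(dark(s,300,145,25,30),dark(t,215,135,20,20))
E
```

```text
29.791110257160003 58.00093411031412 [ 1.7 -2.   5.3] [-0.64 -0.09 -0.49] [587.1   57.29 226.72] [ 1.7998e+02 -5.0000e-02 -1.2380e+01]
(25, array([298.57544205, 156.51077105]), array([298.77996469, 145.49582806])) (array([695.8210948 , 210.05548572, 228.77570076]), np.float64(4.569901919870359))
[([10, 3, 7, 16, 85], array([312.4, 155.3]))] [([5, 5, 7, 7, 41], array([223.1, 142.9]))]
```

The hold is steady: force and width are settled and the spanner has stopped.

```bash
python3 -c "
from workcell import env
print(env.job_done())"
```

```text
the job is handed in; nothing more can be done
None
```

I set the cap knob up on the bar mat, gripped the shank's hexagon head across its flats at 58 N with the spanner about level, and handed the job in at about 17 s; the spanner had not moved over the last 5 s.

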